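Fit the roll retainer onto the slanted tape-stand spindle

TASK

Get the tape stand ready: swing the catch off the flanged metal retainer, draw the retainer up off its parking post, and slide it, flange first, down the slanted spindle past the two sprung detent balls until they click out behind it and its flange sits home against the roll hub. Do not ram it, leave it there on its own, and leave the other things on the bench undisturbed.

Things in the scene. Friction and masses are not known exactly. Their poses are not given: they have to be found in the camera images.
- retainer: Bare aluminium sleeve, about 120 g, 52 mm tall, 31 mm outside, bore 22.4 mm right through, with a flange 68 mm across, 6 mm thick at its foot and a low bead (33 mm) near its top. Origin: on the bore's axis at the flange's underside; z runs along the bore to the plain end. Starts upright on the parking post, flange down, under the catch. Grip across the sleeve, fingers pointing to the flange.
- dock: Fixed grey parking block, 14 mm thick, with an upright steel post 16 mm in diameter, tip 46 mm above the bench, on which the retainer sits. Origin: on the bench under the post's axis; z up; y points from the post to the catch's pivot. The block reaches from -50 to +80 mm in y and 45 mm either way in x.
- catch (a joint): Catch angle about its vertical pivot, rad: 0 to 0.15 at the start, when its tongue lies 2 mm over the retainer's flange and holds it down; grows as the tab is pushed toward the dock's +x side (clockwise from above). From 1.1 up the tongue is clear of the flange; end stop 1.5. Stiff hinge: about 1 N at the tab moves it and it stays where left.
- catch_pivot (a point): Fixed point on the catch's pivot axis at the block's top (14 mm above the bench), 46 mm from the post's axis along the dock's y. The tongue reaches 24 mm from the pivot toward the post, the tail 40 mm the other way; both 11 mm wide, tops 27 mm above the bench. Axes as the dock's.
- catch_tab (a point): Top centre of the upright tab on the catch's tail: 54 mm above the bench, 34 mm from the pivot axis. The tab is 8 mm across the tail, 16 mm along it, and stands 27 mm above the tail. Turns with the catch: y points out along the tail, x to the side toward which it opens.
- spindle: Steel spindle 20 mm in diameter, leaning 30 degrees from vertical toward the robot and its right. Origin: on its axis in the roll hub's face, where the flange rests (96 mm above the bench); z along the spindle to the tip, y level. Tip at z = 72.5 mm, last 10 mm tapered. A fixed brown roll 78 mm across lies below the origin. The retainer is home when its origin and z axis coincide with these.
- ball_left (a joint): How far the sprung ball on the spindle's +y side is pressed in, m: 0 is fully out (3 mm proud), limit 0.006. 12 mm ball centred 57.8 mm along the spindle; it rides inside the sleeve until the retainer is within about 2 mm of home, then snaps out behind the plain end. Pushing the flange over both balls takes 5 to 12 N, riding on 2 to 4 N.
- ball_right (a joint): The same for the opposite ball, on the spindle's -y side.
- masking_tape: White ring of masking tape, 92 mm across, 24 mm high, lying flat; bystander. Origin at the centre of its underside.
- tape_measure: Black tape measure, 66 x 78 x 37 mm; bystander. Origin at the centre of its underside.
- sticky_pad: Small square pad of notes, 50 x 50 x 18 mm; bystander. Origin at the centre of its underside.
- spare_tape: Loose brown tape roll, 80 mm across, 40 mm high, lying flat; bystander. Origin at the centre of its underside.
- box_cutter: Box cutter, 28 x 168 x 20 mm, lying flat; bystander. Origin at the centre of its underside.
- tape_stand: The fixed stand that carries spindle and roll: grey base 130 x 120 mm, 12 mm thick, with a slanted column. Origin on the bench near the base's centre, 21 mm behind (in its own +x) the spindle's origin; z up, the spindle leans toward its -x.
There are look-alikes about, which are no part of the job. What is shaped like the retainer but turquoise is not meant. There is more than one size of the dock; the one meant has the size given above.

How it is judged:
By the outcome, as a careful person would: the job done as asked, in the order asked, and still so for the second after the job is handed in, with the robot touching nothing.
It also fails if it takes over 61 s, if anything falls off the work surface, if the arm or the gripper's body presses on something with over 40 N, if the wrist force passes 120 N, or if a joint passes its speed limit or range.

ROBOT

A 6-joint arm with a two-finger parallel gripper is mounted at the origin on a cart in front of the work surface, level with it; the furniture and walls round the work are solid. World frame = base frame: x ahead of the robot, y to its left, z up, the work surface at z = 0. Lengths are in m, angles in rad, forces in N, time in s.
With the tool pointing down it reaches from about 0.25 to 0.725 m from the base axis. Payload 4 kg.
Tool frame: the origin (TCP) lies midway between the tips of the shut fingers; the grasp point (between the pads) lies 19 mm behind it; z points along the fingers, y is the direction in which the jaws open and shut (so a half turn about z gives the same grasp; the last joint's range is limited). The gripper opens to 85 mm and grips with 20 to 120 N. Pads are 22 mm wide; open, the fingers measure 114 mm over their backs; the gripper's body (76 mm by 85 mm) begins 54 mm behind the grasp point. The pads swing forward as they close: fully open they stand 13 mm farther back than shut.
Start: joints at [-1.335, 0.241, 0.005, 1.335, 0, 1.571], TCP at [0.117, -0.486, 0.198] pointing down, gripper open.
Joint ranges: [-2.72, 2.72], [-1.05, 1.87], [-1.09, 1.28], [-1.99, 2.15], [-1.42, 1.44], [-3.14, 3.14]. Speed limits (rad/s): [2.79, 2.79, 3.14, 3.14, 3.14, 3.14].

INTERFACE

Orientations are given as a unit quaternion [x, y, z, w].
In Python, from workcell import get_obs, camera, camera_model, job_done, masks_of gives the robot as it stands.
- The arm moves only by the tool jog_arm, never from a script. Its argument "deltas" is a list that holds one entry, the list of rows, each a list of 7 numbers: the shift along the tool's x, y, z in mm, then the turn, a rotation vector about the tool's x, y, z in degrees, then the finger opening in mm, from 0 to 85.4. A call has 1 to 5 rows; each row shifts and turns the pose as measured when the row begins, along the tool's axes as they then stand; what a row does not reach is not made up. A row lasts 1/10 s, in which the tool goes at most 50 mm and 8.59 degrees, less where a joint would pass 70% of its speed; a pose out of reach is approached as far as the arm can. A call with a gripper value outside its range is refused whole. The fingers move at their own pace and stop on an object; the grip force is fixed at half the most. Time passes only in rows, so rows that do not move let the fingers close. It gives the time, the measured TCP pose, the force and the opening at its end, in the units of the state.
- get_obs(): the state, without advancing time (a new reading comes with each control period).
- camera(name): name is "scene" or "top" or "wrist"; returns the picture (384x512x3 uint8, red, green, blue); there is no depth.
- camera_model(name): a dict with "fovy" (degrees; the focal length in pixels is half the picture's height over the tangent of half this angle, whatever the lens; pixels are square), "cx", "cy" (the principal point, pixels), "k1" (the pictures are not rectified: a ray, as slopes to the right and down, at radius r is drawn at 1 + k1 r^2 times it, then the intrinsics apply), "pose" (4x4, takes a point from camera to world coordinates); the wrist camera has in their place "T_tool_cam" (4x4, takes a point from camera to tool coordinates, whose origin is the TCP and whose axes are the flange's). Camera axes: x right, y down, z forward; pixel columns grow to the right and rows downward; lengths in m; the calibration is good to about 2 mm. A picture is of the moment at which its call begins: read the wrist's pose just before it. camera_model takes no time and is no camera call.
- job_done(): hands the job in, once; it reports no verdict.
Trained networks look in the newest picture that a camera, given by its name, has taken for a name from the list of things; names that differ only in an ending like _2 or _b are one class to them, and where a whole thing is asked for, a point or a joint stands for the part that bears it (a point fixed in the world has none). Each returns a list of dicts, best first, with "conf" (0 to 1); they miss things now and then, are a little off and sometimes report something else, mostly with a low value. They report only what shows in the picture. A call takes as long as a camera call. They do not tell look-alikes from the thing itself.
- masks_of(target, camera): "pixels" (384x512 bool, what is visible of it) and "at" ([column, row] in pixels, amid what is visible of it).
The state is a dict: "clock": time; "joint_pos": joint angles; "joint_vel": joint speeds; "tau": joint torques, N m; "eef_pos": TCP position; "tool_rot": TCP orientation; "ft_force": force on the tool from outside, world axes, zero at the start; "ft_torque": the same for the moment, N m; "grip_width": finger opening in m.
Only numpy, scipy, OpenCV 4.12 (cv2) and the standard library are available. Lean on these libraries where they do the work, as an engineer would, in place of code of your own. Each camera call takes 0.05 s, during which the arm holds its last target. There are 200 camera calls.

## Working session

There is one attempt and no reset: what is moved stays moved. The work goes in short steps, Python scripts to look and compute and a tool call to move; the robot and the scene stay as the last step left them, time stands still between calls to the robot, and variables do not carry over. Pictures are saved under pics/ and viewed, about 8 in all and at most 12, crops included, and the job is handed in when it is done.

Besides the shell and the picture viewer there is one more tool, called in YAML: its name, and indented under it one key for each argument. jog_arm: Moves the arm, as the interface text tells. Its arguments: {"type":"object","properties":{"deltas":{"type":"array"}},"required":["deltas"]}

```bash
mkdir -p pics; ls; cat > h.py <<'E'
import numpy as np, cv2
from scipy.spatial.transform import Rotation as R
from workcell import *
def T_tool():
    o=get_obs(); T=np.eye(4); T[:3,:3]=R.from_quat(o['tool_rot']).as_matrix(); T[:3,3]=o['eef_pos']; return T
def model(n):
    m=camera_model(n); P=m['pose'] if 'pose' in m else T_tool()@np.array(m['T_tool_cam'])
    return m,np.array(P)
def ray(n,uv,mp=None):
    m,P=mp or model(n); f=192/np.tan(np.radians(m['fovy'])/2)
    d=np.array([(uv[0]-m['cx'])/f,(uv[1]-m['cy'])/f]); s=d.copy()
    for _ in range(20): s=d/(1+m['k1']*(s@s))
    v=P[:3,:3]@np.array([s[0],s[1],1]); return P[:3,3],v/np.linalg.norm(v)
def at_z(n,uv,z,mp=None):
    p,v=ray(n,uv,mp); return p+v*(z-p[2])/v[2]
def proj(n,X,mp=None):
    m,P=mp or model(n); f=192/np.tan(np.radians(m['fovy'])/2)
    c=(np.atleast_2d(X)-P[:3,3])@P[:3,:3]; s=c[:,:2]/c[:,2:]; r2=(s**2).sum(1,keepdims=True)
    return s*(1+m['k1']*r2)*f+[m['cx'],m['cy']]
def tri(rays):
    A=0;b=0
    for p,v in rays:
        M=np.eye(3)-np.outer(v,v); A=A+M; b=b+M@p
    return np.linalg.solve(A,b)
def shot(n,name=None):
    mp=model(n); im=camera(n)
    if name: cv2.imwrite(f'pics/{name}.png',im[:,:,::-1])
    return im,mp
E
python3 - <<'E'
from h import *
np.set_printoptions(precision=3,suppress=True)
a,_=shot('top'); b,_=shot('scene')
cv2.imwrite('pics/a.png',np.vstack([cv2.resize(a,None,fx=1,fy=1),b])[:,:,::-1][:, :][:768]) 
cv2.imwrite('pics/both.png',cv2.resize(np.hstack([a,b]),(800,300))[:,:,::-1])
cv2.imwrite('pics/top.png',cv2.resize(a,(800,600))[:,:,::-1]); cv2.imwrite('pics/scene.png',cv2.resize(b,(800,600))[:,:,::-1])
for n in('top','scene'):
  m,P=model(n); print(n,P,m['fovy'],m['k1'])
  for t in('retainer','dock','catch_tab','spindle','ball_left','tape_stand','masking_tape','tape_measure','sticky_pad','spare_tape','box_cutter'):
    for d in masks_of(t,n): print(t,np.round(d['at']),round(d['conf'],2),d['pixels'].sum(), at_z(n,d['at'],0.03))
print(get_obs())
E
```

```text
pics
top [[-0.011 -0.991  0.131  0.402]
 [-1.     0.012  0.007 -0.074]
 [-0.008 -0.131 -0.991  1.126]
 [ 0.     0.     0.     1.   ]] 56.33038796552141 -0.029709691792090778
retainer [189. 214.] 0.85 317 [0.497 0.14  0.03 ]
retainer [230. 243.] 0.57 351 [0.407 0.013 0.03 ]
retainer [232. 205.] 0.15 280 [0.524 0.007 0.03 ]
dock [183. 214.] 0.77 834 [0.499 0.156 0.03 ]
dock [148. 255.] 0.59 530 [0.374 0.263 0.03 ]
catch_tab [174. 209.] 0.61 78 [0.513 0.187 0.03 ]
spindle [303. 215.] 0.96 754 [ 0.492 -0.211  0.03 ]
spindle [357. 260.] 0.58 390 [ 0.353 -0.368  0.03 ]
tape_stand [295. 212.] 0.82 1696 [ 0.5   -0.185  0.03 ]
masking_tape [195. 170.] 0.72 295 [0.637 0.122 0.03 ]
masking_tape [295. 216.] 0.61 1742 [ 0.49  -0.186  0.03 ]
tape_measure [233. 157.] 0.8 485 [0.677 0.005 0.03 ]
sticky_pad [231. 206.] 0.53 255 [0.52  0.011 0.03 ]
spare_tape [379. 160.] 0.92 402 [ 0.661 -0.453  0.03 ]
spare_tape [200. 170.] 0.59 237 [0.635 0.108 0.03 ]
spare_tape [232. 207.] 0.28 278 [0.519 0.006 0.03 ]
box_cutter [359. 254.] 0.98 497 [ 0.37  -0.378  0.03 ]
box_cutter [190. 218.] 0.67 339 [0.485 0.13
[... 799 characters left out ...]
[249. 224.] 0.77 194 [0.511 0.023 0.03 ]
spare_tape [274. 132.] 0.8 320 [ 0.671 -0.428  0.03 ]
spare_tape [221. 261.] 0.49 88 [0.509 0.197 0.03 ]
box_cutter [342. 174.] 0.57 254 [ 0.333 -0.366  0.03 ]
box_cutter [246. 224.] 0.53 171 [0.521 0.026 0.03 ]
{'clock': 1.2, 'joint_pos': array([-1.335,  0.241,  0.005,  1.335,  0.   ,  1.571]), 'joint_vel': array([ 0.   ,  0.001, -0.002,  0.001,  0.   ,  0.001]), 'tau': array([  0.001, -37.222,  25.269,   0.001,   0.   ,   0.   ]), 'eef_pos': array([ 0.117, -0.486,  0.198]), 'tool_rot': array([ 0.993,  0.118,  0.   , -0.   ]), 'ft_force': array([ 0.815, -0.788,  0.054]), 'ft_torque': array([-0.011, -0.017,  0.036]), 'grip_width': 0.08555918636789907}
```

View pics/top.png

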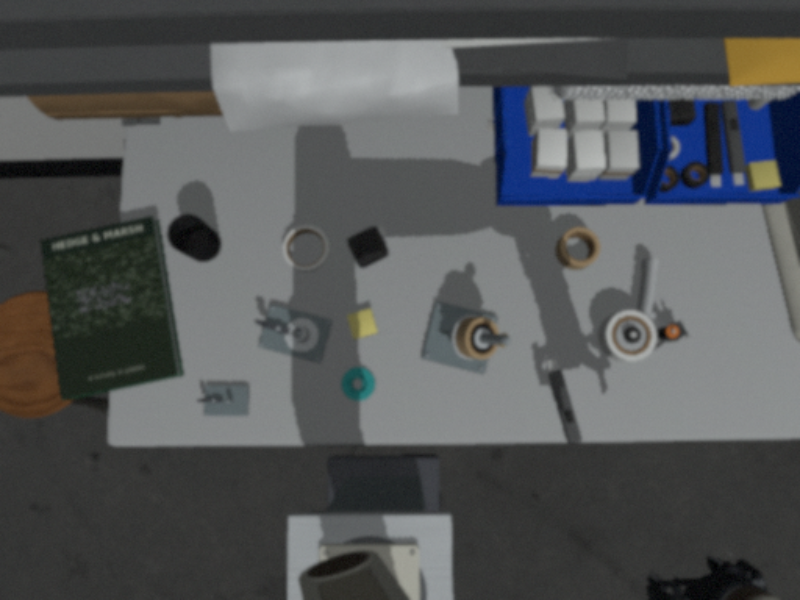

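```bash
python3 - <<'E'
import cv2,numpy as np
a=cv2.imread('pics/top.png'); a=cv2.resize(a,(512,384)); s=cv2.imread('pics/a.png')
t=s[:384]; b=s[384:]
c1=cv2.resize(t[185:275,125:245],(400,300),interpolation=cv2.INTER_CUBIC)
c2=cv2.resize(t[180:255,265:365],(400,300),interpolation=cv2.INTER_CUBIC)
c3=cv2.resize(b[225:315,195:315],(400,300),interpolation=cv2.INTER_CUBIC)
c4=cv2.resize(b[145:220,245:345],(400,300),interpolation=cv2.INTER_CUBIC)
cv2.imwrite('pics/crop.png',np.vstack([np.hstack([c1,c2]),np.hstack([c3,c4])]))
E
```

```text
(no output)
```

View pics/crop.png

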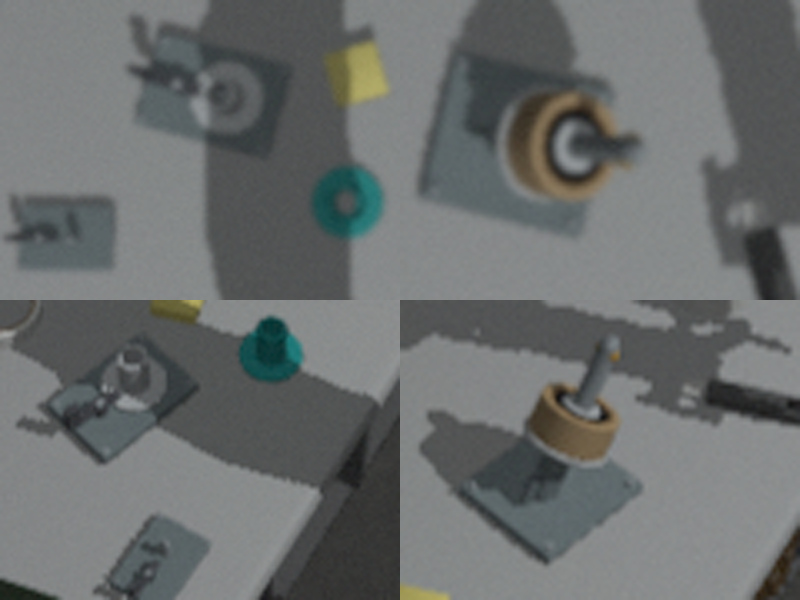

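The retainer candidates, in 512-wide top-camera pixels:
- **(192,214):** bare metal, on the larger dock that has a catch. I choose this one.
- **(229,245):** turquoise look-alike.
- **(145,255):** smaller, empty dock look-alike.

The wanted stand with its spindle is at (305,215). The roll and spindle at (405,214) are other clutter.

```bash
cat >> h.py <<'E'
def go(pos,Rt=None,w=None):
    "print remaining move in tool axes: mm, deg"
    T=T_tool(); d=T[:3,:3].T@(np.array(pos)-T[:3,3])*1000
    r=np.degrees((R.from_matrix(T[:3,:3]).inv()*R.from_matrix(Rt)).as_rotvec()) if Rt is not None else np.zeros(3)
    print('move',np.round(d,1),np.round(r,2),'n=',np.ceil(max(np.linalg.norm(d)/50,np.linalg.norm(r)/8.5)))
def Rtool(z,y):
    "tool rotation with given z, y approx (half-turn choice left to caller)"
    z=np.array(z,float)/np.linalg.norm(z); y=np.array(y,float); y=y-z*(y@z); y/=np.linalg.norm(y)
    return np.column_stack([np.cross(y,z),y,z])
E
python3 - <<'E'
from h import *
np.set_printoptions(precision=3,suppress=True)
m=camera_model('wrist'); print(m)
# image at tool down: spindle coarse
s=cv2.imread('pics/a.png')
go([0.24,-0.40,0.38])
go([0.45,0.13,0.33])
E
```

```text
{'fovy': 66.87782670591028, 'cx': 255.97048149573632, 'cy': 193.44103301252986, 'k1': -0.03719183370270827, 'T_tool_cam': array([[ 0.   , -0.954, -0.3  ,  0.077],
       [ 1.   ,  0.   ,  0.001, -0.   ],
       [-0.001, -0.3  ,  0.954, -0.175],
       [ 0.   ,  0.   ,  0.   ,  1.   ]])}
move [ 139.9  -55.  -181.6] [0. 0. 0.] n= 5.0
move [ 467.9 -521.3 -131.6] [0. 0. 0.] n= 15.0
```

jog_arm:
  deltas:
    - [[10,0,-45,0,0,0,85],[30,-15,-35,0,0,0,85],[40,-21,-15,0,0,0,85],[40,-21,-7,0,0,0,85],[40,-21,0,0,0,0,85]]

```text
clock: 1.7
eef_pos: [0.2547, -0.3707, 0.3012]
tool_rot: [0.994, 0.111, 0.0, -0.004]
ft_force: [0.3, -1.3, -0.6]
grip_width: 0.0847
```

jog_arm:
  deltas:
    - [[40,-21,0,0,0,0,85],[40,-21,0,0,0,0,85],[40,-21,0,0,0,0,85],[40,-21,0,0,0,0,85],[20,-11,0,0,0,0,85]]

```text
clock: 2.2
eef_pos: [0.4165, -0.231, 0.3041]
tool_rot: [0.994, 0.112, 0.002, -0.002]
ft_force: [-0.1, -0.7, 0.9]
grip_width: 0.0852
```

jog_arm:
  deltas:
    - [[0,0,0,0,0,0,85]]

```text
clock: 2.3
eef_pos: [0.4184, -0.2289, 0.3038]
tool_rot: [0.993, 0.115, 0.002, -0.002]
ft_force: [-0.1, 0.1, -0.2]
grip_width: 0.0849
```

```bash
python3 - <<'E'
from h import *
np.set_printoptions(precision=4,suppress=True)
import pickle
im,mp=shot('wrist','w1'); pickle.dump(mp,open('w1.p','wb'))
print(T_tool(), mp[1], get_obs()['clock'])
for t in('spindle','ball_left','tape_stand'):
  for d in masks_of(t,'wrist'): print(t,d['at'],d['conf'],d['pixels'].sum())
cv2.imwrite('pics/w1b.png',cv2.resize(im,(800,600),interpolation=cv2.INTER_CUBIC)[:,:,::-1])
E
```

```text
[[ 0.9739  0.2269  0.0036  0.4175]
 [ 0.2269 -0.9739  0.0051 -0.2297]
 [ 0.0047 -0.0042 -1.      0.3038]
 [ 0.      0.      0.      1.    ]] [[ 0.2285 -0.93   -0.288   0.4923]
 [-0.9735 -0.2194 -0.0639 -0.212 ]
 [-0.0037  0.295  -0.9555  0.4792]
 [ 0.      0.      0.      1.    ]] 2.35
spindle [253.4, 108.3] 0.6 3710
tape_stand [242.8, 99.0] 0.79 7173
tape_stand [117.3, 49.3] 0.69 1415
```

View pics/w1b.png

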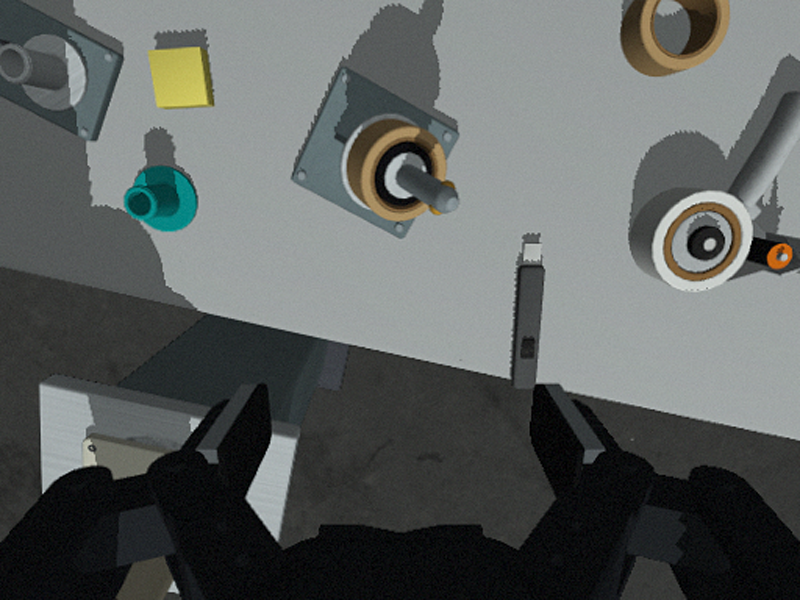

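```bash
python3 - <<'E'
from h import *
import pickle
from scipy.optimize import least_squares
np.set_printoptions(precision=4,suppress=True)
mp=pickle.load(open('w1.p','rb')); s=.64
C=np.array([[345,67],[459,128],[403,237],[293,177]])*s
W=np.array([at_z('wrist',c,.012,mp) for c in C]); print(W)
for i in range(4): e=W[(i+1)%4]-W[i]; print('edge',np.linalg.norm(e),np.degrees(np.arctan2(e[1],e[0])))
print('centre',W.mean(0))
tip=np.array([449,201])*s; 
print('tip', at_z('wrist',tip,.096+.0725*np.cos(np.pi/6),mp))
# spindle: yaw psi = lean direction
def model3(p):
    x,y,psi=p; o=np.array([x,y,.096]); u=np.array([np.cos(psi)*.5,np.sin(psi)*.5,np.cos(np.pi/6)])
    return o,u
# roll bottom/top: silhouettes later. stand centre + tip constraint
def res(p):
    o,u=model3(p); c=o.copy();c[2]=.012; c[:2]-=.021*u[:2]/.5
    return np.r_[(proj('wrist',o+.0725*u,mp)[0]-tip), (proj('wrist',c,mp)[0]-proj('wrist',W.mean(0),mp)[0])]
r=least_squares(res,[.5,-.2,-2.5]); print(r.x,np.degrees(r.x[2]),r.fun)
# axis-overlay
im=cv2.imread('pics/w1.png'); o,u=model3(r.x)
def ring(c,u,rad,col):
    a=np.cross(u,[0,0,1.]);a/=np.linalg.norm(a);b=np.cross(u,a);t=np.linspace(0,2*np.pi,60)
    P=proj('wrist',c+rad*(np.outer(np.cos(t),a)+np.outer(np.sin(t),b)),mp)
    cv2.polylines(big,[np.round(P*k-off).astype(int)],True,col,1)
k=4;off=np.array([175*4,30*4]); big=cv2.resize(im,None,fx=4,fy=4,interpolation=cv2.INTER_CUBIC)[120:720,700:1340].copy()
ring(o,u,.039,(0,0,255));ring(o,u,.010,(0,255,0));ring(o+.0625*u,u,.010,(0,255,0));
cv2.imwrite('pics/w1o.png',big)
E
```

```text
[[ 0.5642 -0.1404  0.012 ]
 [ 0.5363 -0.2585  0.012 ]
 [ 0.4207 -0.2302  0.012 ]
 [ 0.4542 -0.1095  0.012 ]]
edge 0.12137909801301092 -103.30757721614903
edge 0.11897966224756004 166.22845144882191
edge 0.12521620150003737 74.48515488266361
edge 0.11425014440360247 -15.669111856638697
centre [ 0.4939 -0.1847  0.012 ]
tip [ 0.4749 -0.2497  0.1588]
[ 0.4862 -0.2115 -1.8596] -106.54869955532138 [-2.8276 -1.6633  4.0329  2.1683]
```

View pics/w1o.png

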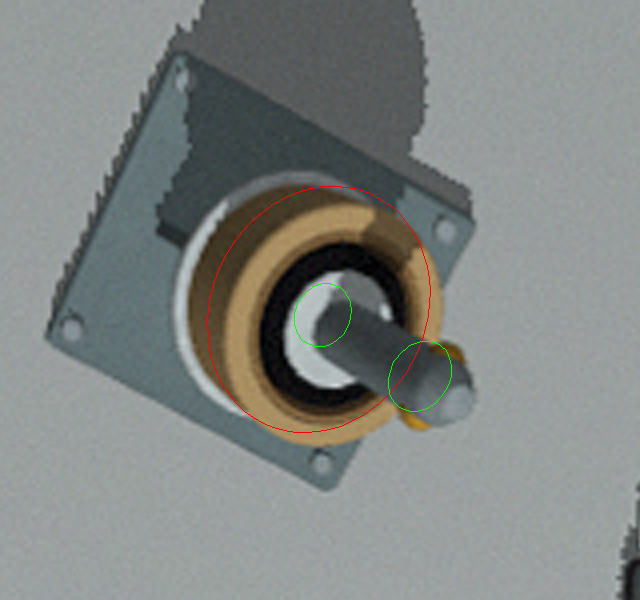

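```bash
python3 - <<'E'
from h import *
import pickle
np.set_printoptions(precision=4,suppress=True)
mp=pickle.load(open('w1.p','rb'))
o=at_z('wrist',[258.75,111.25],.096,mp); t=at_z('wrist',[290,129.75],.1588,mp); d=t-o
print(o,t,np.hypot(d[0],d[1]),np.degrees(np.arctan2(d[1],d[0])))
# mask bits at retainer/dock visible left: rough dock pos
print(at_z('wrist',np.array([15,62])*.64,.066,mp),at_z('wrist',np.array([50,78])*.64,.02,mp))
go([0.42,0.09,0.30])
E
```

```text
[ 0.4841 -0.216   0.096 ] [ 0.4744 -0.2528  0.1588] 0.03799176817771089 -104.85094251706552
[0.5007 0.1278 0.066 ] [0.4943 0.131  0.02  ]
move [  75.6 -312.6    5.5] [0. 0. 0.] n= 7.0
```

jog_arm:
  deltas:
    - [[12,-45,0,0,0,0,85],[12,-45,2,0,0,0,85],[12,-45,4,0,0,0,85],[12,-45,4,0,0,0,85],[12,-45,5,0,0,0,85]]

```text
clock: 3.0
eef_pos: [0.4243, -0.0046, 0.2898]
tool_rot: [0.995, 0.097, 0.003, -0.0]
ft_force: [1.7, 0.2, -0.2]
grip_width: 0.0851
```

jog_arm:
  deltas:
    - [[12,-45,5,0,0,0,85],[12,-45,5,0,0,0,85],[12,-45,5,0,0,0,85],[0,0,0,0,0,0,85],[0,0,0,0,0,0,85]]

```text
clock: 3.5
eef_pos: [0.4384, 0.11, 0.2753]
tool_rot: [0.993, 0.116, 0.003, -0.012]
ft_force: [0.2, -1.0, 1.1]
grip_width: 0.085
```

```bash
python3 - <<'E'
from h import *
np.set_printoptions(precision=4,suppress=True)
import pickle
im,mp=shot('wrist','w2'); pickle.dump(mp,open('w2.p','wb'))
print(T_tool()[:3,3], get_obs()['clock'])
for t in('retainer','dock','catch_tab'):
  for d in masks_of(t,'wrist'):
    ys,xs=np.where(d['pixels']); print(t,d['at'],d['conf'],d['pixels'].sum(),xs.min(),xs.max(),ys.min(),ys.max())
cv2.imwrite('pics/w2b.png',cv2.resize(im,(800,600),interpolation=cv2.INTER_CUBIC)[:,:,::-1])
E
```

```text
[0.4384 0.1098 0.2753] 3.55
retainer [260.7, 114.6] 0.78 1516 233 277 88 136
retainer [306.9, 192.2] 0.72 1364 288 329 170 211
dock [233.8, 101.0] 0.91 3963 195 297 58 153
dock [145.5, 169.2] 0.87 2210 105 174 148 195
catch_tab [224.3, 93.7] 0.95 465 196 242 77 108
catch_tab [120.7, 165.4] 0.61 169 106 138 163 173
```

View pics/w2b.png

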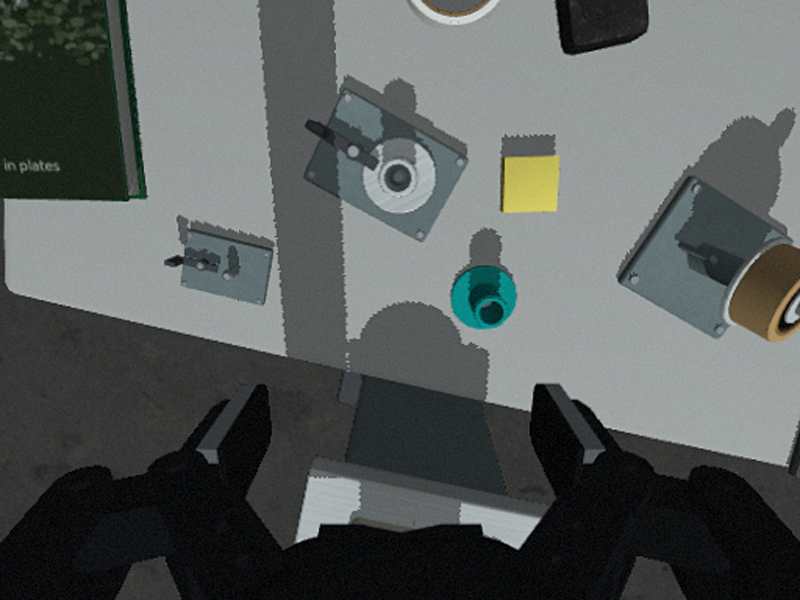

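```bash
python3 - <<'E'
from h import *
import pickle
np.set_printoptions(precision=4,suppress=True)
mp=pickle.load(open('w2.p','rb')); s=.64
C=np.array([[347,90],[467,160],[420,241],[305,177]])*s
W=np.array([at_z('wrist',c,.014,mp) for c in C]); print(W)
for i in range(4): e=W[(i+1)%4]-W[i]; print('edge',np.linalg.norm(e),np.degrees(np.arctan2(e[1],e[0])))
print('ret top',at_z('wrist',np.array([397.5,176])*s,.066,mp),'flange',at_z('wrist',np.array([399,175.5])*s,.02,mp),'pivot(z27)',at_z('wrist',np.array([353,151])*s,.027,mp),'tab top',at_z('wrist',np.array([313,127])*s,.054,mp))
ym=(W[[0,3]].mean(0)-W[[1,2]].mean(0)); ym/=np.linalg.norm(ym); print('dock y',ym,np.degrees(np.arctan2(ym[1],ym[0])),'post',W.mean(0)-ym*.015)
im=cv2.imread('pics/w2.png')
cv2.imwrite('pics/w2c.png',cv2.resize(im[45:165,185:310],None,fx=5,fy=5,interpolation=cv2.INTER_CUBIC))
E
```

```text
[[0.5611 0.1937 0.014 ]
 [0.5279 0.0741 0.014 ]
 [0.445  0.0979 0.014 ]
 [0.4784 0.217  0.014 ]]
edge 0.1241355203311095 -105.52715063344128
edge 0.08619315786441978 163.96633839701644
edge 0.12374248912663204 74.33957802748512
edge 0.08590275296290532 -15.772999183768544
ret top [0.5007 0.1319 0.066 ] flange [0.5001 0.1316 0.02  ] pivot(z27) [0.5114 0.1762 0.027 ] tab top [0.5226 0.2091 0.054 ]
dock y [0.2688 0.9632 0.    ] 74.40631935346687 post [0.4991 0.1312 0.014 ]
```

View pics/w2c.png

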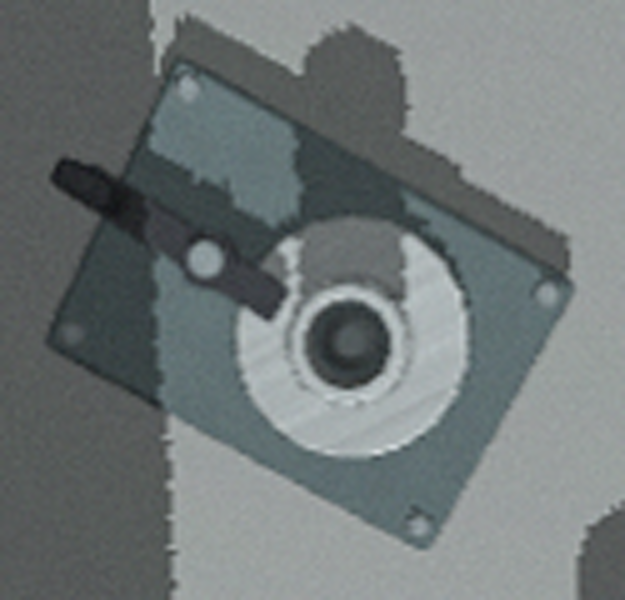

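The overlays agree with the stated sizes:
- Dock edges measure 86–124 mm, the post is at (0.4995, 0.1315) and dock +y heads 74.4°.
- Spindle origin is about (0.484, -0.216), lean heading -104.7°.

Next I turn the tool so its y axis lies along dock x, and shut the fingers to push the tab.

jog_arm:
  deltas:
    - [[0,0,12,0,0,-7.7,0],[0,0,12,0,0,-7.7,0],[0,0,12,0,0,-7.7,0],[0,0,12,0,0,-7.7,0],[0,0,12,0,0,-7.7,0]]

```text
clock: 4.2
eef_pos: [0.4411, 0.1059, 0.2175]
tool_rot: [0.896, 0.443, 0.011, -0.008]
ft_force: [-0.1, -0.9, -0.0]
grip_width: 0.0117
```

jog_arm:
  deltas:
    - [[0,0,12,0,0,-7.7,0],[0,0,12,0,0,-7.7,0],[0,0,12,0,0,-7.7,0],[0,0,0,0,0,0,0]]

```text
clock: 4.6
eef_pos: [0.4407, 0.1022, 0.18]
tool_rot: [0.787, 0.617, 0.012, -0.006]
ft_force: [-0.3, -0.1, 0.7]
grip_width: 0.0003
```

```bash
cat >> h.py <<'E'
DX=np.array([np.cos(np.radians(-15.6)),np.sin(np.radians(-15.6)),0]); DY=np.array([-DX[1],DX[0],0]); POST=np.array([.4995,.1315,0])
RD=np.column_stack([DY,DX,[0,0,-1.]])   # tool: x=dock y, y=dock x, down
def dk(x,y,z): return POST+DX*x/1000+DY*y/1000+[0,0,z/1000]
SO=np.array([.4841,-.2160,.096]); ps=np.radians(-104.7); SU=np.array([.5*np.cos(ps),.5*np.sin(ps),np.cos(np.pi/6)])
E
python3 -c "
from h import *
go(dk(-34,80,90),RD);print(get_obs()['joint_pos'],get_obs()['grip_width'])"
```

```text
move [121.2  18.1  93.3] [ 0.3  -1.47  1.78] n= 4.0
[ 0.21253207  0.14222863 -0.16648379  1.24587641  0.02054372  2.0247268 ] 0.0002521794488696033
```

jog_arm:
  deltas:
    - [[35,4,10,0,-1.4,1.7,0],[40,6,25,0,0,0,0],[40,6,30,0,0,0,0],[6,2,25,0,0,0,0],[0,0,0,0,0,0,0]]

```text
clock: 5.1
eef_pos: [0.498, 0.2141, 0.0945]
tool_rot: [0.805, 0.594, 0.007, 0.004]
ft_force: [-0.9, -0.2, 0.0]
grip_width: -0.0002
```

```bash
python3 - <<'E'
from h import *
go(dk(-34,80,40),RD)
prev=np.array([-34,80.])
for th in np.arange(0,1.46,.1):
    t=np.array([34*np.sin(th),46+34*np.cos(th)]); n=np.array([np.cos(th),-np.sin(th)])
    c=t-n*(4+14.5*n[0]+11*abs(n[1])); print(round(th,1),c.round(1),'row x,y',(c-prev).round(1)[::-1]); prev=c
E
```

```text
move [  0.3 -11.2  54.3] [ 0.86 -0.32 -1.56] n= 2.0
0.0 [-18.5  80. ] row x,y [ 0.  15.5]
0.1 [-16.   81.8] row x,y [1.8 2.5]
0.2 [-13.2  83.4] row x,y [1.6 2.8]
0.3 [-10.1  84.7] row x,y [1.3 3.1]
0.4 [-6.7 85.7] row x,y [1.  3.4]
0.5 [-3.  86.4] row x,y [0.6 3.7]
0.6 [ 0.9 86.6] row x,y [0.2 3.9]
0.7 [ 4.9 86.3] row x,y [-0.3  4. ]
0.8 [ 9.1 85.5] row x,y [-0.8  4.1]
0.9 [13.2 84.1] row x,y [-1.4  4.1]
1.0 [17.2 82.1] row x,y [-2.  4.]
1.1 [21.1 79.6] row x,y [-2.5  3.8]
1.2 [24.6 76.5] row x,y [-3.1  3.6]
1.3 [27.8 72.9] row x,y [-3.6  3.2]
1.4 [30.6 68.8] row x,y [-4.1  2.7]
```

jog_arm:
  deltas:
    - [[0,-14,10,0.8,0,-1.5,0],[0,0,25,0,0,0,0],[0,0,20,0,0,0,0],[0,0,0,0,0,0,0]]

```text
clock: 5.5
eef_pos: [0.4882, 0.2168, 0.0449]
tool_rot: [0.8, 0.599, 0.006, -0.0]
ft_force: [-0.7, 0.3, 0.3]
grip_width: -0.0004
```

```bash
python3 -c "
from h import *
go(dk(-18.5,80,40),RD)"
```

```text
move [ 1.1 15.2  5. ] [ 0.38 -0.56 -0.74] n= 1.0
```

jog_arm:
  deltas:
    - [[1,13,5,0,0,0,0],[3,6,0,0,0,0,0],[3,7,0,0,0,0,0],[1.5,7,0,0,0,0,0],[0,7,0,0,0,0,0]]

```text
clock: 6.0
eef_pos: [0.537, 0.213, 0.0475]
tool_rot: [0.802, 0.597, 0.011, 0.001]
ft_force: [0.5, 0.1, -0.9]
grip_width: 0.0001
```

```bash
python3 -c "
from h import *
go(dk(4.9,86.3,40),RD);go(dk(13.2,84.1,40),RD);go(dk(21,79.6,40),RD);go(dk(30.6,68.8,40),RD)"
```

```text
move [-2.6 -9.4  7.4] [ 0.88 -0.93 -1.06] n= 1.0
move [-4.7 -1.   7.5] [ 0.88 -0.93 -1.06] n= 1.0
move [-9.   6.8  7.5] [ 0.88 -0.93 -1.06] n= 1.0
move [-19.6  16.6   7.5] [ 0.88 -0.93 -1.06] n= 1.0
```

jog_arm:
  deltas:
    - [[-3,3,6,0.8,-0.9,-1,0],[-4,4,1,0,0,0,0],[-5,4,1,0,0,0,0],[-5,3,0,0,0,0,0],[-4,3,0,0,0,0,0]]

```text
clock: 6.5
eef_pos: [0.5493, 0.1863, 0.0385]
tool_rot: [0.796, 0.605, -0.001, 0.0]
ft_force: [1.2, -0.3, 1.2]
grip_width: -0.0001
```

```bash
python3 -c "
from h import *
go(dk(30.6,68.8,40),RD)"
```

```text
move [ 2.6 -2.6 -1.5] [-0.03  0.09  0.04] n= 1.0
```

jog_arm:
  deltas:
    - [[8,2,-5,0,0,0,0],[3,0,-40,0,0,0,0],[0,0,-50,0,0,0,20],[-30,-10,-20,0,0,0,60],[-40,-20,0,0,0,0,60]]

```text
clock: 7.0
eef_pos: [0.509, 0.1399, 0.1577]
tool_rot: [0.795, 0.606, -0.0, -0.0]
ft_force: [0.0, -1.2, 0.1]
grip_width: 0.0433
```

```bash
python3 -c "
from h import *
go(dk(0,-25,150),RD)"
```

```text
move [-35.6  -7.    7.7] [-0.02  0.02  0.25] n= 1.0
```

jog_arm:
  deltas:
    - [[-35,-7,0,0,0,0,60],[0,0,0,0,0,0,60],[0,0,0,0,0,0,60]]

```text
clock: 7.3
eef_pos: [0.4913, 0.1062, 0.1622]
tool_rot: [0.796, 0.606, 0.002, 0.001]
ft_force: [-0.1, 0.2, -0.0]
grip_width: 0.0604
```

```bash
python3 - <<'E'
from h import *
np.set_printoptions(precision=4,suppress=True)
import pickle
im,mp=shot('wrist','w3'); pickle.dump(mp,open('w3.p','wb'))
print(get_obs()['eef_pos'],get_obs()['clock'])
for t in('retainer','catch_tab'):
  for d in masks_of(t,'wrist'): print(t,d['at'],d['conf'],d['pixels'].sum())
# expected projections
for n,X in dict(rettop=dk(0,0,66),flange=dk(0,0,20),pivot=dk(0,46,27)).items(): print(n,proj('wrist',X,mp)[0]*1.5625)
cv2.imwrite('pics/w3b.png',cv2.resize(im,(800,600),interpolation=cv2.INTER_CUBIC)[:,:,::-1])
E
```

```text
[0.4913 0.1063 0.1621] 7.35
retainer [210.4, 250.7] 0.71 1523
catch_tab [83.7, 20.2] 0.86 345
rettop [401.3914 247.3302]
flange [400.9081 235.3609]
pivot [401.2282 167.3006]
```

View pics/w3b.png

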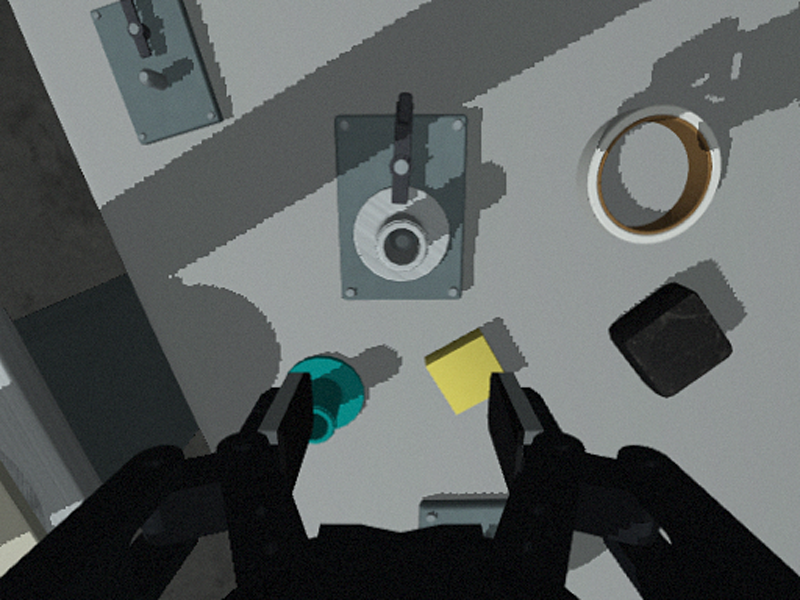

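The picture shows the catch still shut: tail straight up from (401,167) to (404,95), tongue over the flange at (401,195). So the push missed the tab. I'll check where the fingertips really passed.

```bash
python3 - <<'E'
from h import *
import pickle
np.set_printoptions(precision=1,suppress=True)
for w in('w2','w3'):
  mp=pickle.load(open(w+'.p','rb'))
  for n,X in dict(tab54=dk(0,80,54),tabend54=dk(0,88,54),tab27=dk(0,80,27),tail27=dk(0,86,27),tongue=dk(0,22,27),rettop=dk(0,0,66),fl=dk(0,-34,20)).items(): print(w,n,proj('wrist',X,mp)[0]*1.5625)
im=cv2.imread('pics/w3.png'); a=cv2.resize(im[50:190,205:310],None,fx=5,fy=5,interpolation=cv2.INTER_CUBIC)
a=a[:600]; cv2.imwrite('pics/w3c.png',a)
E
```

```text
w2 tab54 [313.3 129.1]
w2 tabend54 [304.6 124.2]
w2 tab27 [319.5 131.3]
w2 tail27 [313.4 127.9]
w2 tongue [377.3 164.1]
w2 rettop [397.6 177.6]
w2 fl [431.1 194.5]
w3 tab54 [401.8 107.2]
w3 tabend54 [401.8  92.4]
w3 tab27 [401.4 112. ]
w3 tail27 [401.5 101.9]
w3 tongue [401.1 204.4]
w3 rettop [401.4 247.3]
w3 fl [400.7 282.3]
```

View pics/w3c.png

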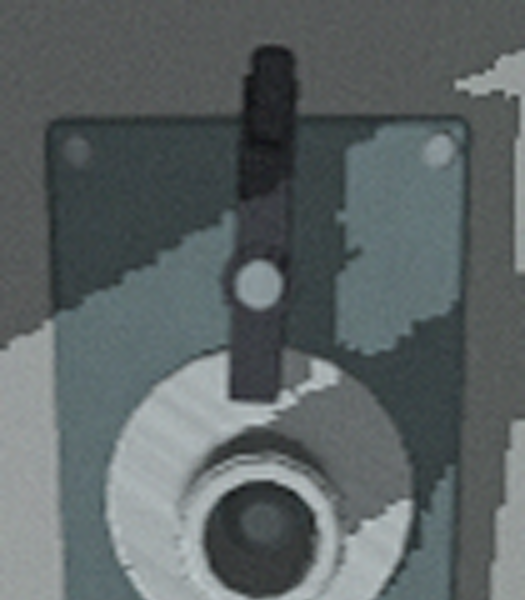

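The model matches the picture, so my fingers apparently passed without catching the tab. A firmer way is to straddle the tab, close on it (the width should read about 8 mm), loosen, then carry it round the pivot.

```bash
python3 -c "
from h import *
go(dk(2,79,110),RD);go(dk(2,79,36),RD)"
```

```text
move [104.8   3.4  51.4] [ 0.19 -0.09  0.24] n= 3.0
move [104.7   3.1 125.4] [ 0.19 -0.09  0.24] n= 4.0
```

jog_arm:
  deltas:
    - [[40,1,0,0,0,0,36],[40,1,25,0,0,0,36],[25,1,25,0,0,0,36],[0,0,0,0,0,0,36]]

```text
clock: 7.85
eef_pos: [0.5262, 0.2139, 0.1093]
tool_rot: [0.795, 0.607, 0.003, 0.001]
ft_force: [-0.3, -0.7, -0.1]
grip_width: 0.0359
```

```bash
python3 -c "
from h import *
go(dk(2,79,36),RD)"
```

```text
move [-7.8 -2.  73.3] [ 0.31 -0.19  0.29] n= 2.0
```

jog_arm:
  deltas:
    - [[-7,-2,20,0,0,0,36],[-1,0,25,0,0,0,36],[0,0,24,0,0,0,36],[0,0,4,0,0,0,36]]

```text
clock: 8.25
eef_pos: [0.5238, 0.21, 0.0342]
tool_rot: [0.793, 0.609, 0.003, 0.001]
ft_force: [-0.9, 0.5, -0.3]
grip_width: 0.0361
```

```bash
python3 -c "
from h import *
go(dk(2,79,36),RD)"
```

```text
move [-3.2 -0.3 -1.8] [ 0.33 -0.16  0.64] n= 1.0
```

Close on the tab.

jog_arm:
  deltas:
    - [[-2,0,-2,0,0,0,5],[0,0,0,0,0,0,5],[0,0,0,0,0,0,5],[0,0,0,0,0,0,5]]

```text
clock: 8.65
eef_pos: [0.5254, 0.2086, 0.0396]
tool_rot: [0.793, 0.609, 0.005, 0.002]
ft_force: [0.3, 0.2, 0.3]
grip_width: 0.0049
```

```bash
python3 - <<'E'
from h import *
print(get_obs()['grip_width']); go(dk(2,79,36),RD)
T=T_tool()[:3,3]-POST; print('dock',T@DX,T@DY)
E
```

```text
0.004946168694946471
move [-2.2 -2.3  3.5] [ 0.5  -0.27  0.64] n= 1.0
dock 0.004236843281330137 0.08124359207404627
```

```bash
python3 - <<'E'
from h import *
im,mp=shot('wrist','w4'); s=camera('scene')
a=cv2.resize(im[130:384,100:400],(580,490),interpolation=cv2.INTER_CUBIC)
p=proj('scene',dk(0,80,40))[0].astype(int); print(p,get_obs()['clock'])
for n,X in dict(tab54=dk(2,80,54),piv=dk(0,46,27)).items(): print(n,(proj('wrist',X,mp)[0]-[100,130])*1.93)
b=cv2.resize(s[p[1]-60:p[1]+40,p[0]-50:p[0]+50],(500,500),interpolation=cv2.INTER_CUBIC)
c=np.zeros((500,800,3),np.uint8); c[:300,:400]=0
a2=cv2.resize(a,(400,338)); b2=cv2.resize(b,(400,400)); c[:338,:400]=a2; c[:400,400:]=b2
cv2.imwrite('pics/w4b.png',c[:400,:,::-1])
E
```

```text
[216 259] 8.75
tab54 [294.55574386 206.00163013]
piv [288.73130004 256.32753047]
```

View pics/w4b.png

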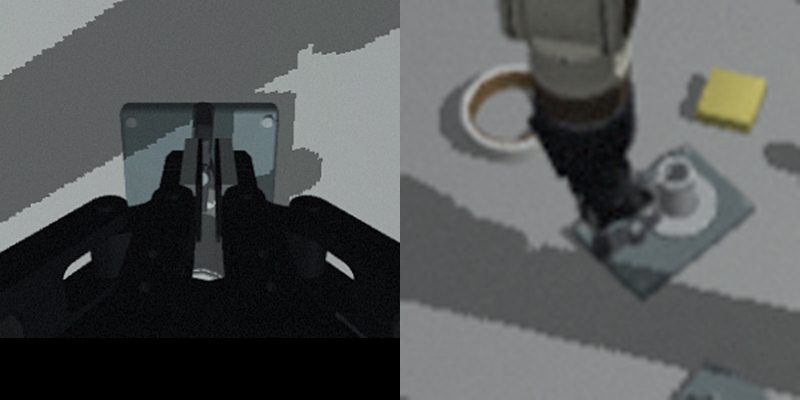

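Picture w4 (left panel): the catch tail and tab show at (204,103–138), in front of and below the finger tips, which end near (207,140). From the 85 mm jaw gap in w1, the tips sit about 30 mm farther back along the tool than the stated TCP. I'll test this by straddling the tab lower down and closing.

jog_arm:
  deltas:
    - [[-2,-2,0,0,0,0,34],[0,0,0,0,0,0,34],[0,0,8,0,0,0,34],[0,0,8,0,0,0,34],[0,0,8,0,0,0,34]]

```text
clock: 9.25
eef_pos: [0.5244, 0.2077, 0.0159]
tool_rot: [0.793, 0.609, 0.007, 0.003]
ft_force: [-0.2, -0.4, -1.1]
grip_width: 0.0342
```

jog_arm:
  deltas:
    - [[0,0,0,0,0,0,3],[0,0,0,0,0,0,3],[0,0,0,0,0,0,3],[0,0,0,0,0,0,3]]

```text
clock: 9.65
eef_pos: [0.5214, 0.2075, 0.0137]
tool_rot: [0.793, 0.609, 0.004, 0.001]
ft_force: [-1.1, 0.7, 0.3]
grip_width: 0.0058
```

jog_arm:
  deltas:
    - [[0,0,0,0,0,0,0],[0,0,0,0,0,0,0]]

```text
clock: 9.85
eef_pos: [0.5214, 0.2075, 0.0137]
tool_rot: [0.793, 0.609, 0.004, 0.001]
ft_force: [-1.7, 0.7, -0.2]
grip_width: 0.0053
```

```bash
python3 - <<'E'
from h import *
o=get_obs();print(o['grip_width'],o['ft_force'],o['ft_torque'],o['joint_pos'])
im,mp=shot('wrist','w5')
for d in masks_of('catch_tab','wrist'):
    ys,xs=np.where(d['pixels']);print(d['at'],d['conf'],len(xs),xs.min(),xs.max(),ys.min(),ys.max())
for n,X in dict(tab54=dk(1,80,54),tabend54=dk(1,88,54),tailend=dk(1,86,27),blockedge=dk(0,80,14),tcp=o['eef_pos']).items(): print(n,proj('wrist',X,mp)[0])
cv2.imwrite('pics/w5b.png',cv2.resize(im[140:360,130:380],None,fx=2.6,fy=2.6,interpolation=cv2.INTER_CUBIC)[:,:,::-1])
E
```

```text
0.0052826071479960685 [-1.66879353  0.65327734 -0.21630639] [ 0.00370516  0.13951383 -0.06936959] [ 3.78509417e-01  4.98143081e-01 -1.26981700e-01  9.37866476e-01
  5.04585059e-04  2.21031295e+00]
[255.7, 262.9] 0.95 1086 247 264 218 310
[462.9, 265.7] 0.68 6115 422 511 209 334
tab54 [257.29796664 254.73499947]
tabend54 [257.50014611 240.84877343]
tailend [256.97123718 223.68866042]
blockedge [255.14059422 224.31128938]
tcp [256.10301015 225.38209368]
```

View pics/w5b.png

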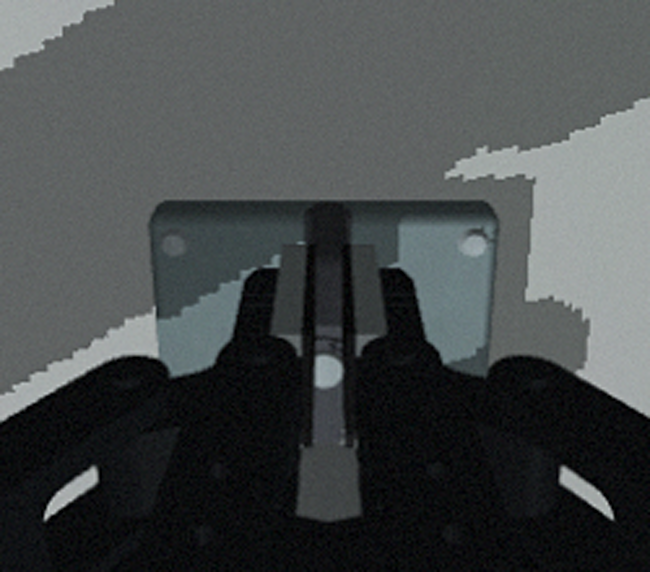

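The fingers are stopped at 5.3 mm with the dark tab between them, so the tips really are about 30 mm behind the stated TCP. Now I loosen, go a little lower, and carry the tab round the pivot.

jog_arm:
  deltas:
    - [[0,0,4,0,0,0,14],[0,0,4,0,0,0,14],[0,4.7,0,0,0,8,14],[-0.3,4.7,0,0,0,8,14],[-0.3,4.7,0,0,0,8,14]]

```text
clock: 10.45
eef_pos: [0.5336, 0.2017, 0.0038]
tool_rot: [0.905, 0.425, 0.003, -0.0]
ft_force: [-1.2, 0.3, 1.0]
grip_width: 0.0138
```

```bash
cat >> h.py <<'E'
def catchpos():
    T=T_tool(); p=T[:3,3]-dk(0,46,0); print('radius',np.hypot(p[0],p[1]),'theta',np.arctan2(p@DX,p@DY),'tool yaw th',np.arctan2(T[:3,0]@DX,T[:3,0]@DY),'z',T[2,3],'tilt',T[:2,2])
E
python3 -c "
from h import *
catchpos()"
```

```text
radius 0.03378189344050674 theta 0.42691359583724237 tool yaw th 0.42141068834597567 z 0.003810579967253612 tilt [0.0058003  0.00331585]
```

Tracking well. I'll continue round.

jog_arm:
  deltas:
    - [[-0.3,4.7,0,0,0,8,14],[-0.3,4.7,0,0,0,8,14],[-0.3,4.7,0,0,0,8,14],[-0.3,4.7,0,0,0,8,14],[-0.3,4.7,0,0,0,8,14]]

```text
clock: 10.95
eef_pos: [0.5484, 0.1685, 0.0022]
tool_rot: [0.992, 0.121, -0.005, -0.048]
ft_force: [-22.2, 100.1, -21.9]
grip_width: 0.0143
```

```bash
python3 -c "
from h import *
catchpos()"
```

```text
radius 0.037226889699150535 theta 1.4966373587675068 tool yaw th 1.0559678346714698 z 0.0022492169066287704 tilt [-0.02052677  0.09341667]
```

Hit the end stop. I'm backing off at once.

jog_arm:
  deltas:
    - [[0,-4,0,0,0,0,24]]

```text
clock: 11.05
eef_pos: [0.5461, 0.1754, 0.0017]
tool_rot: [0.991, 0.123, -0.006, -0.055]
ft_force: [0.8, -2.6, -0.9]
grip_width: 0.0238
```

```bash
python3 -c "
from h import *
catchpos();print(get_obs()['ft_force'],get_obs()['grip_width'])"
```

```text
radius 0.03426452092154651 theta 1.3115853231164238 tool yaw th 1.0520613436903323 z 0.0016700876165344491 tilt [-0.02597626  0.10793096]
[ 0.76859393 -2.6368695  -0.91336432] 0.02377394316024306
```

```bash
python3 -c "
from h import *
T=T_tool();go(T[:3,3]+[0,0,.04],Rtool([0,0,-1],T[:3,1]));go(T[:3,3]+[0,0,.09],RD)
print(T_tool()[:3,:3].T@np.array([0,0,1]))"
```

```text
move [  0.   -4.4 -39.8] [-6.37 -0.07 -0.  ] n= 1.0
move [  0.1 -10.  -89.4] [ -5.74  -3.41 -60.21] n= 8.0
[ 0.00114836 -0.11100694 -0.99381897]
```

jog_arm:
  deltas:
    - [[0,-2,-15,-3,0,0,24],[0,-2,-25,-3,0,0,24],[0,0,-40,0,0,0,40],[0,0,-40,0,0,0,60],[0,0,-20,0,0,-8,70]]

```text
clock: 11.55
eef_pos: [0.5465, 0.1591, 0.1382]
tool_rot: [0.978, 0.209, -0.007, -0.009]
ft_force: [0.6, -0.2, 0.0]
grip_width: 0.0666
```

jog_arm:
  deltas:
    - [[0,0,0,0,0,-8.4,70],[0,0,0,0,0,-8.4,70],[0,0,0,0,0,-8.4,70],[0,0,0,0,0,-8.4,70],[0,0,0,0,0,-8.4,70]]

```text
clock: 12.05
eef_pos: [0.5514, 0.16, 0.1426]
tool_rot: [0.833, 0.553, 0.002, -0.008]
ft_force: [0.1, 0.9, -0.6]
grip_width: 0.0702
```

```bash
python3 -c "
from h import *
go(dk(0,-25,150),RD)"
```

```text
move [-71.1 -33.7  -8. ] [-0.59 -0.78 -7.23] n= 2.0
```

jog_arm:
  deltas:
    - [[-36,-17,-4,-0.6,-0.8,-7,70],[-33,-14,-4,0,0,0,70],[0,0,0,0,0,0,70]]

```text
clock: 12.35
eef_pos: [0.4984, 0.1043, 0.1472]
tool_rot: [0.795, 0.607, -0.002, 0.0]
ft_force: [0.2, 0.2, -0.2]
grip_width: 0.0703
```

```bash
python3 - <<'E'
from h import *
import pickle
np.set_printoptions(precision=4,suppress=True)
im,mp=shot('wrist','w6'); pickle.dump(mp,open('w6.p','wb'))
go(dk(0,0,100),RD)
for d in masks_of('catch_tab','wrist'):
    ys,xs=np.where(d['pixels']); c=cv2.minAreaRect(np.column_stack([xs,ys]).astype(np.float32)); print(d['at'],d['conf'],len(xs),c)
for n,X in dict(piv=dk(0,46,27),x=dk(30,46,27),y=dk(0,80,54),rettop=dk(0,0,66)).items(): print(n,proj('wrist',X,mp)[0])
p=proj('wrist',dk(0,20,27),mp)[0].astype(int)
c=cv2.resize(im[max(p[1]-75,0):p[1]+75,p[0]-80:p[0]+80],None,fx=4,fy=4,interpolation=cv2.INTER_CUBIC)
cv2.imwrite('pics/w6b.png',c[:,:,::-1]); print(p)
E
```

```text
move [25.  -7.1 47.2] [-0.02  0.07  0.37] n= 2.0
[258.3, 105.8] 0.85 835 ((260.97882080078125, 105.21678924560547), (15.129610061645508, 70.13655090332031), 88.45184326171875)
piv [250.2995 106.642 ]
x [281.0408 106.8631]
y [249.6917  66.0142]
rettop [249.3847 160.9275]
[250 133]
```

View pics/w6b.png

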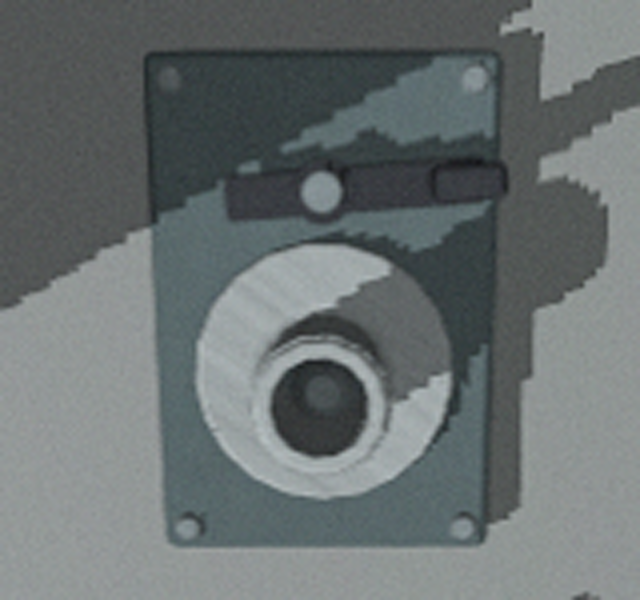

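Catch now lies along dock x: tab at crop (470,180), tongue at (240,195), well clear of the flange. The retainer is undisturbed at (320,405).

```bash
python3 - <<'E'
from h import *
import pickle
np.set_printoptions(precision=2,suppress=True)
mp=pickle.load(open('w6.p','rb')); off=np.array([170,58])
for dz in (0,.02):
  P=mp[1].copy(); P[2,3]+=dz; q=(mp[0],P)
  f=lambda *a:((proj('wrist',dk(*a),q)[0]-off)*4)
  print(dz,'flange x',f(-34,0,20),f(34,0,20),'y',f(0,34,20),f(0,-34,20),'block',f(-45,-50,14),f(45,-50,14),f(-45,80,14),f(45,80,14),'top',f(0,0,66))
E
```

```text
0 flange x [191.47 376.41] [451.86 378.03] y [321.73 243.36] [321.57 502.58] block [160.71 551.  ] [483.33 553.06] [140.09  50.28] [504.78  52.41] top [317.54 411.71]
0.02 flange x [200.6  364.36] [445.59 365.89] y [323.2  239.09] [322.96 483.65] block [170.97 529.97] [475.7  531.91] [152.93  57.93] [494.85  59.94] top [319.48 395.34]
```

jog_arm:
  deltas:
    - [[23,-6,15,0,0,0,62],[2,0,20,0,0,0,62],[0,0,15,0,0,0,62],[0,0,0,0,0,0,62]]

```text
clock: 12.85
eef_pos: [0.5073, 0.1361, 0.0965]
tool_rot: [0.794, 0.608, 0.004, 0.001]
ft_force: [0.2, -0.6, -0.3]
grip_width: 0.0619
```

```bash
python3 -c "
from h import *
go(dk(0.5,0.5,-6),RD)"
```

```text
move [ -6.4  -6.5 102.4] [ 0.39 -0.24  0.43] n= 3.0
```

jog_arm:
  deltas:
    - [[-6,-6,10,0.4,-0.2,0.4,62],[0,0,20,0,0,0,62],[0,0,0,0,0,0,62]]

```text
clock: 13.15
eef_pos: [0.5014, 0.1328, 0.0659]
tool_rot: [0.796, 0.605, 0.001, 0.0]
ft_force: [-2.2, -0.2, 0.6]
grip_width: 0.0624
```

```bash
python3 -c "
from h import *
go(dk(0.5,0.5,-6),RD)"
```

```text
move [-1.4 -1.  71.9] [ 0.07 -0.08  0.04] n= 2.0
```

jog_arm:
  deltas:
    - [[-1,-1,20,0,0,0,62],[0,0,20,0,0,0,62],[0,0,15,0,0,0,62],[0,0,0,0,0,0,60]]

```text
clock: 13.55
eef_pos: [0.5034, 0.1326, 0.0132]
tool_rot: [0.797, 0.604, 0.004, 0.001]
ft_force: [-0.3, -0.0, 1.0]
grip_width: 0.0602
```

```bash
python3 -c "
from h import *
go(dk(0.5,0.5,-6),RD)"
```

```text
move [-1.7 -3.1 19.1] [ 0.36 -0.25 -0.04] n= 1.0
```

jog_arm:
  deltas:
    - [[-1,-3,8,0.3,-0.2,0,55],[0,0,6,0,0,0,50],[0,0,3,0,0,0,45]]

```text
clock: 13.85
eef_pos: [0.5027, 0.133, -0.0017]
tool_rot: [0.797, 0.604, 0.003, 0.001]
ft_force: [0.4, 0.3, -0.3]
grip_width: 0.0449
```

```bash
python3 -c "
from h import *
go(dk(0.5,0.5,-6),RD);print(get_obs()['ft_force'])"
```

```text
move [-1.8 -2.2  4.3] [ 0.29 -0.18 -0.07] n= 1.0
[ 0.40895798  0.33137266 -0.25658137]
```

Close on the sleeve.

jog_arm:
  deltas:
    - [[-1,-2,2,0.3,-0.2,0,34],[0,-0.5,0,0,0,0,30],[0,0,0,0,0,0,20],[0,0,0,0,0,0,15],[0,0,0,0,0,0,15]]

```text
clock: 14.35
eef_pos: [0.5004, 0.1328, -0.0031]
tool_rot: [0.797, 0.604, 0.0, 0.0]
ft_force: [-1.1, 0.0, -1.6]
grip_width: 0.03
```

```bash
python3 -c "
from h import *
go(dk(0.5,0.5,-6),RD);o=get_obs();print(o['ft_force'],o['ft_torque'],o['grip_width'])"
```

```text
move [-1.   0.   2.9] [ 0.02 -0.   -0.07] n= 1.0
[-1.06432612e+00  1.29909559e-03 -1.64276955e+00] [-0.00305883  0.00233171  0.01632262] 0.029986641603534616
```

jog_arm:
  deltas:
    - [[0,0,-10,0,0,0,15],[0,0,-20,0,0,0,15],[0,0,-30,0,0,0,15],[0,0,-40,0,0,0,15],[0,0,-40,0,0,0,15]]

```text
clock: 14.85
eef_pos: [0.4947, 0.1313, 0.1372]
tool_rot: [0.797, 0.604, -0.007, -0.003]
ft_force: [0.8, 0.8, -0.7]
grip_width: 0.0305
```

```bash
python3 - <<'E'
from h import *
np.set_printoptions(precision=4,suppress=True)
o=get_obs();print(o['ft_force'],o['grip_width'],o['joint_pos'],o['clock'])
# goal poses: tool z=-SU ; candidates for jaw dir
L=.033
for y in (np.array([SU[0],SU[1],0])*-1,np.array([SU[0],SU[1],0]),np.cross(SU,[0,0,1.]),-np.cross(SU,[0,0,1.])):
    Rt=Rtool(-SU,y); 
    print('toolx',Rt[:,0]); go(SO+SU*.25,Rt)
E
```

```text
[ 0.754   0.7669 -0.666 ] 0.03045002417519115 [ 0.2596  0.3111 -0.0624  1.212  -0.0002  2.1039] 14.85
toolx [-0.9673  0.2538  0.    ]
move [-463.6   83.5 -172.9] [-24.27  23.56 -88.82] n= 12.0
toolx [ 0.9673 -0.2538  0.    ]
move [-463.6   83.5 -172.9] [23.43 24.14 86.55] n= 11.0
toolx [-0.2198 -0.8377 -0.5   ]
move [-463.6   83.5 -172.9] [ 46.95   0.7  172.6 ] n= 22.0
toolx [0.2198 0.8377 0.5   ]
move [-463.6   83.5 -172.9] [-0.46 30.43 -1.14] n= 11.0
```

jog_arm:
  deltas:
    - [[0,0,-45,0,0,0,15],[-20,4,-43,0,0,0,15],[-40,8,-25,0,0,0,15],[-45,9,-15,0,0,0,15],[-46,9,-10,0,0,0,15]]

```text
clock: 15.35
eef_pos: [0.4867, -0.0205, 0.2912]
tool_rot: [0.793, 0.609, 0.0, 0.001]
ft_force: [1.1, -0.2, -1.2]
grip_width: 0.0301
```

jog_arm:
  deltas:
    - [[-46,9,-8,0,0,0,15],[-46,9,-5,0,0,0,15],[-46,9,0,0,0,0,15],[-46,9,0,0,0,0,15],[-46,9,0,0,0,0,15]]

```text
clock: 15.85
eef_pos: [0.469, -0.2629, 0.3141]
tool_rot: [0.792, 0.61, 0.004, 0.006]
ft_force: [1.7, 0.2, -0.7]
grip_width: 0.0301
```

```bash
cat >> h.py <<'E'
RS=Rtool(-SU,-np.cross(-np.cross(SU,[0,0,1.]),[0,0,0]) if 0 else -np.cross(SU,[0,0,1.]))
def ax(s,x=0,y=0):
    "TCP pose so that retainer origin is s m along spindle (flange 17 mm behind TCP)"
    return SO+SU*(s-.017)+RS[:,0]*x+RS[:,1]*y
E
python3 -c "
from h import *
print(RS[:,0]);go(ax(.25),RS);o=get_obs();print(o['joint_pos'],o['grip_width'])"
```

```text
[0.21976083 0.83767845 0.5       ]
move [-67.2   2.6  16.4] [ 0.89 30.07  0.09] n= 4.0
[-0.51264126  0.29107454  0.36928325  1.63405113  0.00270082  1.31721296] 0.030102804024691607
```

jog_arm:
  deltas:
    - [[-17,1,4,0,7.5,0,15],[-17,1,0,0,7.5,0,15],[-15,0,-4,0,7.5,0,15],[-14,0,-6,0,7.5,0,15],[0,0,0,0,0,0,15]]

```text
clock: 16.35
eef_pos: [0.4522, -0.3345, 0.3084]
tool_rot: [0.764, 0.587, 0.219, -0.155]
ft_force: [-0.0, -0.3, -2.5]
grip_width: 0.0304
```

```bash
python3 -c "
from h import *
go(ax(.15),RS);o=get_obs();print(o['joint_pos'],o['grip_width'],o['ft_force'])"
```

```text
move [ -1.9  -1.8 112.3] [ 1.28 -1.04  0.14] n= 3.0
[-0.89522975  0.61686488  0.7232444   2.00297601  0.44134169  0.86196595] 0.03036501342360402 [-0.03740164 -0.31105739 -2.53313925]
```

jog_arm:
  deltas:
    - [[-2,-2,35,1.2,-1,0,15],[0,0,40,0,0,0,15],[0,0,35,0,0,0,15],[0,0,0,0,0,0,15]]

```text
clock: 16.75
eef_pos: [0.4633, -0.2847, 0.2081]
tool_rot: [0.767, 0.588, 0.205, -0.157]
ft_force: [-0.0, 0.7, -1.1]
grip_width: 0.0301
```

```bash
python3 - <<'E'
from h import *
import pickle
np.set_printoptions(precision=4,suppress=True)
go(ax(.12),RS);o=get_obs();print(o['joint_pos'],o['ft_force'])
im,mp=shot('wrist','w7'); pickle.dump(mp,open('w7.p','wb'))
for t in('retainer','spindle'):
  for d in masks_of(t,'wrist'):
    ys,xs=np.where(d['pixels']);print(t,d['at'],round(d['conf'],2),len(xs),xs.min(),xs.max(),ys.min(),ys.max())
for n,X in dict(org=SO,tip=SO+SU*.0725,ret0=SO+SU*.12).items(): print(n,proj('wrist',X,mp)[0])
T=T_tool()
tl=lambda x,y,z:(T@[x,y,z,1])[:3]
print('flange exp: c,±x,±y',proj('wrist',[tl(0,0,-.017),tl(.034,0,-.017),tl(-.034,0,-.017),tl(0,.034,-.017),tl(0,-.034,-.017)],mp))
E
```

```text
move [ 6.2  2.5 30. ] [ 0.14  0.08 -0.29] n= 1.0
[-0.8164  0.5472  0.3593  1.6773  0.4378  0.9507] [-0.0035  0.739  -1.1019]
retainer [167.5, 58.7] 0.94 1608 147 189 31 80
retainer [257.7, 237.8] 0.88 9620 199 313 185 318
spindle [259.2, 162.2] 0.56 3686 222 293 128 191
org [258.2301 170.1302]
tip [259.0523 189.4362]
ret0 [259.8975 209.3103]
flange exp: c,±x,±y [[263.0287 242.6068]
 [263.2436 185.6181]
 [262.8219 292.823 ]
 [322.1884 242.6242]
 [204.1004 242.4379]]
```

jog_arm:
  deltas:
    - [[5,2,12,0,0,0,15],[0,0,5,0,0,0,15],[0,0,0,0,0,0,15],[0,0,0,0,0,0,15]]

```text
clock: 17.3
eef_pos: [0.4751, -0.2815, 0.2071]
tool_rot: [0.767, 0.59, 0.207, -0.143]
ft_force: [0.3, -0.1, -1.8]
grip_width: 0.0302
```

```bash
python3 - <<'E'
from h import *
import pickle
np.set_printoptions(precision=2,suppress=True)
go(ax(.12),RS);o=get_obs();print(o['joint_vel'])
im,mp=shot('wrist','w8'); pickle.dump(mp,open('w8.p','wb')); T=mp[1]@np.linalg.inv(camera_model('wrist')['T_tool_cam'])
tl=lambda x,y,z:(T@[x,y,z,1])[:3]
for t in('retainer','spindle','ball_left'):
  for d in masks_of(t,'wrist')[:2]:
    p=d['pixels'];ys,xs=np.where(p);print(t,d['at'],round(d['conf'],2),len(xs),xs.min(),xs.max(),ys.min(),ys.max())
    for r in range(110,320,10):
        c=np.where(p[r])[0]
        if len(c): print((r,c.min(),c.max(),len(c)),end=' ')
    print()
print('exp',proj('wrist',[tl(0,0,-.017),tl(.034,0,-.017),tl(0,.034,-.017),tl(0,-.034,-.017)],mp))
print('sp 0,20,40,60,72',proj('wrist',[SO+SU*s for s in(0,.02,.04,.0625,.0725)],mp))
print('sp edges 60',proj('wrist',[SO+SU*.0625+RS[:,1]*s for s in(-.01,.01)],mp))
E
```

```text
move [ 1.8 -8.6 25.8] [1.46 0.9  0.22] n= 1.0
[ 0.   -0.    0.01 -0.   -0.    0.  ]
retainer [256.2, 237.2] 0.79 9772 199 314 185 318
(190, np.int64(229), np.int64(282), 54) (200, np.int64(215), np.int64(296), 82) (210, np.int64(207), np.int64(304), 98) (220, np.int64(203), np.int64(310), 108) (230, np.int64(200), np.int64(313), 114) (240, np.int64(199), np.int64(314), 86) (250, np.int64(229), np.int64(283), 55) (260, np.int64(226), np.int64(285), 60) (270, np.int64(224), np.int64(288), 65) (280, np.int64(222), np.int64(290), 69) (290, np.int64(222), np.int64(290), 69) (300, np.int64(224), np.int64(289), 66) (310, np.int64(233), np.int64(281), 49) 
retainer [152.4, 59.7] 0.63 1664 133 177 29 79

spindle [245.3, 163.5] 0.74 3494 210 280 130 196
(130, np.int64(243), np.int64(246), 4) (140, np.int64(222), np.int64(268), 47) (150, np.int64(214), np.int64(276), 63) (160, np.int64(210), np.int64(279), 70) (170, np.int64(210), np.int64(280), 71) (180, np.int64(210), np.int64(279), 70) (190, np.int64(214), np.int64(228), 15) 
ball_left [161.4, 347.5] 0.26 1153 129 244 309 383
(310, np.int64(223), np.int64(232), 10) 
exp [[256.18 236.58]
 [256.2  181.63]
 [312.97 236.54]
 [199.38 236.51]]
sp 0,20,40,60,72 [[245.64 173.68]
 [245.47 178.65]
 [245.27 184.32]
 [245.02 191.71]
 [244.89 195.42]]
sp edges 60 [[233.49 191.76]
 [256.53 191.67]]
```

```bash
python3 - <<'E'
from h import *
import pickle
np.set_printoptions(precision=2,suppress=True)
mp=pickle.load(open('w8.p','rb'))
print(proj('wrist',[SO+RS[:,0]*.039,SO+RS[:,1]*.039,SO-RS[:,1]*.039],mp))
im=cv2.imread('pics/w8.png'); print(im[120:200:3,245].tolist())
go(ax(.10,.0015),RS)
E
```

```text
[[245.39 137.  ]
 [281.91 173.61]
 [209.18 173.77]]
[[145, 146, 142], [115, 116, 110], [102, 101, 87], [105, 99, 86], [184, 182, 176], [28, 43, 51], [26, 38, 46], [91, 131, 159], [95, 132, 159], [48, 71, 92], [0, 0, 0], [17, 18, 16], [5, 6, 9], [191, 188, 181], [179, 179, 168], [179, 177, 170], [45, 43, 42], [49, 47, 44], [47, 47, 45], [41, 43, 38], [49, 48, 43], [43, 43, 37], [63, 62, 59], [183, 183, 171], [169, 169, 158], [168, 169, 160], [170, 167, 159]]
move [ 3.8 -8.7 45.3] [1.41 0.86 0.17] n= 1.0
```

jog_arm:
  deltas:
    - [[2,-8,20,1.4,0.9,0.2,15],[0,0,12,0,0,0,15],[0,0,0,0,0,0,15]]

```text
clock: 17.8
eef_pos: [0.472, -0.2631, 0.1792]
tool_rot: [0.765, 0.59, 0.205, -0.158]
ft_force: [-0.2, 0.6, -0.7]
grip_width: 0.0301
```

```bash
python3 -c "
from h import *
go(ax(.08,-.0005),RS)"
```

```text
move [ 0.  -0.3 33.4] [ 0.07 -0.01 -0.06] n= 1.0
```

jog_arm:
  deltas:
    - [[0,0,15,0,0,0,15],[0,0,10,0,0,0,15],[0,0,0,0,0,0,15],[0,0,0,0,0,0,15]]

```text
clock: 18.2
eef_pos: [0.4755, -0.252, 0.1582]
tool_rot: [0.765, 0.589, 0.205, -0.157]
ft_force: [1.0, -0.3, -0.9]
grip_width: 0.03
```

```bash
python3 -c "
from h import *
go(ax(.065,-.0005),RS);print(get_obs()['ft_force'])"
```

```text
move [ 0.5 -0.9 24.4] [ 0.16  0.04 -0.05] n= 1.0
[ 0.9753617  -0.27376383 -0.92728938]
```

jog_arm:
  deltas:
    - [[0.5,-0.8,8,0.1,0,0,15],[0,0,5,0,0,0,15],[0,0,0,0,0,0,15]]

```text
clock: 18.5
eef_pos: [0.4772, -0.2458, 0.1476]
tool_rot: [0.765, 0.59, 0.205, -0.156]
ft_force: [0.6, 0.4, -0.9]
grip_width: 0.0301
```

```bash
python3 -c "
from h import *
go(ax(.055,-.0005),RS);o=get_obs();print(o['ft_force'],T_tool()[:3,:3].T@o['ft_force'])"
```

```text
move [ 0.2 -0.9 21.9] [ 0.19  0.11 -0.03] n= 1.0
[ 0.60858752  0.3760941  -0.93878617] [-0.01824038  0.48975761  1.073755  ]
```

jog_arm:
  deltas:
    - [[0.2,-0.8,5,0.1,0.1,0,15],[0,-0.1,5,0,0,0,15],[0,0,0,0,0,0,15]]

```text
clock: 18.8
eef_pos: [0.4777, -0.2402, 0.1384]
tool_rot: [0.765, 0.59, 0.205, -0.157]
ft_force: [0.4, 0.0, -1.1]
grip_width: 0.0301
```

```bash
python3 -c "
from h import *
go(ax(.055,-.0005),RS);o=get_obs();print(o['ft_force'],T_tool()[:3,:3].T@o['ft_force'],o['ft_torque'])"
```

```text
move [-0.   0.  11.3] [ 0.1   0.02 -0.02] n= 1.0
[ 0.41300887  0.03907389 -1.07079818] [-0.41146549  0.38805957  0.9994087 ] [-0.55481848  0.09447234  0.03305092]
```

jog_arm:
  deltas:
    - [[0,0,4,0,0,0,15],[0,0,4,0,0,0,15]]

```text
clock: 19.0
eef_pos: [0.479, -0.237, 0.132]
tool_rot: [0.765, 0.59, 0.205, -0.156]
ft_force: [-1.6, -2.5, 3.2]
grip_width: 0.0303
```

```bash
cat >> h.py <<'E'
def chk(s):
    go(ax(s,-.0005),RS);o=get_obs();print('F tool',np.round(T_tool()[:3,:3].T@o['ft_force'],1),'tau',np.round(T_tool()[:3,:3].T@o['ft_torque'],2),o['clock'])
E
python3 -c "
from h import *
chk(.045)"
```

```text
move [ 0.3 -0.4 14. ] [ 0.18  0.09 -0.01] n= 1.0
F tool [-0.9 -0.9 -4.2] tau [ 0.27 -0.64  0.02] 19.0
```

Axial force is 4 N at s≈59 mm, so the flange is on the balls. I'll keep pressing gently.

jog_arm:
  deltas:
    - [[0,0,4,0,0,0,15],[0,0,4,0,0,0,15]]

```text
clock: 19.2
eef_pos: [0.4801, -0.2334, 0.1253]
tool_rot: [0.765, 0.59, 0.205, -0.156]
ft_force: [-1.4, -1.1, 2.0]
grip_width: 0.03
```

```bash
python3 -c "
from h import *
chk(.045)"
```

```text
move [ 0.4 -0.6  6.3] [ 0.24  0.15 -0.02] n= 1.0
F tool [-0.2 -1.1 -2.4] tau [ 0.25 -0.5  -0.  ] 19.2
```

Past the balls and riding at 2.4 N.

jog_arm:
  deltas:
    - [[0.3,-0.4,7,0.1,0.1,0,15],[0,0,7,0,0,0,15],[0,0,7,0,0,0,15]]

```text
clock: 19.5
eef_pos: [0.4829, -0.2228, 0.1065]
tool_rot: [0.765, 0.59, 0.205, -0.156]
ft_force: [-2.1, -1.1, 1.8]
grip_width: 0.0303
```

```bash
python3 -c "
from h import *
chk(.010)"
```

```text
move [ 0.2 -0.6 19.5] [ 0.22  0.08 -0.01] n= 1.0
F tool [-0.5 -1.7 -2.4] tau [ 0.23 -0.55 -0.02] 19.5
```

jog_arm:
  deltas:
    - [[0.2,-0.4,7,0.1,0,0,15],[0,0,6,0,0,0,15],[0,0,5,0,0,0,15]]

```text
clock: 19.8
eef_pos: [0.4851, -0.2126, 0.089]
tool_rot: [0.765, 0.59, 0.205, -0.157]
ft_force: [-1.1, -1.8, 2.0]
grip_width: 0.0303
```

```bash
python3 -c "
from h import *
chk(.0)"
```

```text
move [-0.1 -0.1  9.2] [0.09 0.06 0.01] n= 1.0
F tool [-0.7 -0.7 -2.8] tau [ 0.13 -0.58  0.08] 19.8
```

jog_arm:
  deltas:
    - [[0,0,3,0,0,0,15],[0,0,3,0,0,0,15]]

```text
clock: 20.0
eef_pos: [0.4854, -0.2083, 0.0821]
tool_rot: [0.765, 0.59, 0.205, -0.158]
ft_force: [-0.2, 0.0, -0.8]
grip_width: 0.03
```

```bash
python3 -c "
from h import *
chk(.0)"
```

```text
move [-0.3  0.7  1.1] [-0.05 -0.   -0.02] n= 1.0
F tool [-0.4 -0.2  0.7] tau [-0.02 -0.56 -0.  ] 20.0
```

The axial load dropped to about 0, so the balls have clicked out. I'll seat it gently.

jog_arm:
  deltas:
    - [[0,0.5,2,0,0,0,15],[0,0,1.5,0,0,0,15]]

```text
clock: 20.2
eef_pos: [0.4855, -0.2079, 0.0814]
tool_rot: [0.765, 0.59, 0.204, -0.158]
ft_force: [-6.0, -5.3, 10.3]
grip_width: 0.03
```

```bash
python3 -c "
from h import *
chk(.0)"
```

```text
move [-0.3  0.7  0.3] [-0.02  0.12 -0.09] n= 1.0
F tool [ -0.6  -4.5 -12.2] tau [ 0.87 -0.42 -0.05] 20.2
```

Home against the hub at 12 N, at s≈0. I'll relax, open, and retreat along the axis.

jog_arm:
  deltas:
    - [[0,-0.3,-0.3,0,0,0,15],[0,0,0,0,0,0,15]]

```text
clock: 20.4
eef_pos: [0.4855, -0.2082, 0.082]
tool_rot: [0.765, 0.59, 0.204, -0.157]
ft_force: [-0.4, -0.1, -0.7]
grip_width: 0.0299
```

jog_arm:
  deltas:
    - [[0,0,0,0,0,0,36],[0,0,0,0,0,0,48],[0,0,0,0,0,0,60],[0,0,0,0,0,0,60]]

```text
clock: 20.8
eef_pos: [0.4858, -0.2072, 0.0812]
tool_rot: [0.765, 0.59, 0.205, -0.158]
ft_force: [0.3, -0.3, -0.3]
grip_width: 0.0598
```

jog_arm:
  deltas:
    - [[0,0,-12,0,0,0,60],[0,0,-25,0,0,0,60],[0,0,-40,0,0,0,60],[0,0,-40,0,0,0,60],[0,0,-30,0,0,0,60]]

```text
clock: 21.3
eef_pos: [0.4646, -0.2753, 0.2075]
tool_rot: [0.764, 0.59, 0.203, -0.165]
ft_force: [0.1, -1.2, 0.4]
grip_width: 0.0599
```

```bash
python3 - <<'E'
from h import *
import pickle
np.set_printoptions(precision=2,suppress=True)
chk(.15)
im,mp=shot('wrist','w9'); pickle.dump(mp,open('w9.p','wb'))
for t in('retainer','spindle','ball_left','ball_right'):
  for d in masks_of(t,'wrist')[:3]:
    ys,xs=np.where(d['pixels']);print(t,d['at'],round(d['conf'],2),len(xs),xs.min(),xs.max(),ys.min(),ys.max())
print('flange home: c,x,±y, sleeve top, tip',proj('wrist',[SO+SU*.006,SO+SU*.006+RS[:,0]*.034,SO+SU*.006+RS[:,1]*.034,SO+SU*.006-RS[:,1]*.034,SO+SU*.052,SO+SU*.0725],mp))
p=proj('wrist',SO+SU*.03,mp)[0].astype(int)
s=camera('scene'); q=proj('scene',SO+SU*.03)[0].astype(int)
a=cv2.resize(im[max(0,p[1]-60):p[1]+60,p[0]-65:p[0]+65],(520,480),interpolation=cv2.INTER_CUBIC)
b=cv2.resize(s[q[1]-40:q[1]+40,q[0]-23:q[0]+23],(276,480),interpolation=cv2.INTER_CUBIC)
cv2.imwrite('pics/w9b.png',np.hstack([a,b])[:,:,::-1])
E
```

```text
move [-2.2  3.7 -5.3] [-0.73 -0.36 -0.13] n= 1.0
F tool [-0.8  0.4 -0.9] tau [-0.03 -0.47  0.01] 21.3
retainer [171.7, 67.0] 0.73 1638 151 193 37 87
retainer [249.5, 51.7] 0.66 1155 226 269 32 74
retainer [261.8, 174.7] 0.61 2493 229 291 152 211
spindle [262.4, 149.4] 0.75 1739 225 296 137 211
ball_left [250.7, 198.0] 0.55 30 246 249 192 201
flange home: c,x,±y, sleeve top, tip [[261.17 180.71]
 [261.27 148.47]
 [293.43 180.75]
 [228.99 180.67]
 [261.38 193.55]
 [261.5  200.78]]
```

View pics/w9b.png

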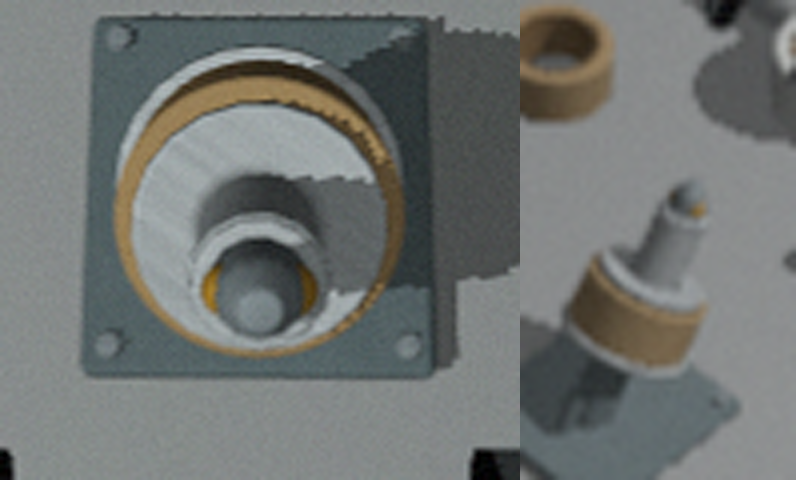

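The last picture shows the flange flat on the roll face, with both orange balls out at (210,288) and (308,288), beyond the plain end. The fingers are clear, so I'm handing in.

```bash
python3 -c "
from h import *
print(job_done(), get_obs()['clock'])"
```

```text
the job is handed in; nothing more can be done
the job is handed in; nothing more can be done
```

The retainer is home on the slanted spindle, standing on its own with the gripper clear, and I handed the job in at about 21.5 s of the 61 s allowed.

- **Sequence:** I swung the catch open, lifted the retainer off its post, and slid it flange first down the spindle. It took about 4 N or more going over the balls and about 2.5 N riding on them. The load then dropped to zero as they clicked out, and I seated it at about 12 N.
- **Last checks:** the final picture shows the flange flat on the roll and both balls out beyond the plain end. The flange outline is within about 1 px side to side of its predicted home position, and about 3 px at the upper edge. I moved nothing else on purpose, but took no final picture of the bystanders.
- **Disagreed with the data:** the finger tips sat about 30 mm farther back than the stated TCP. Because of that, my first push passed over the tab without touching it. I then closed the fingers on the tab to confirm it was between them, and carried it round the pivot. On the tab they read 5.3 mm, not the stated 8 mm.
- **Went wrong:** carrying the catch, I ran into its end stop and the wrist force read about 100 N. That is under the 120 N limit, but only the end-of-move reading was seen, so the peak could have been higher. I backed off at once, and the catch stayed open at roughly 1.5 rad.

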